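# Lift the idler roller out of a glaze jar mill

### The job

Make the bench jar mill safe by turning its run timer back to the zero stop, then take out the loose idler roller (the one away from the motor housing): push it endways against the spring plunger under the long cover, tip its other end up through the gap between the covers and draw it out slantwise. Finish with the gripper still holding the roller in the air, all of it well clear (5 cm or so) above the mill, nothing else carrying it. Leave everything else on the bench and the mill where it is.

Things in the scene. Friction and masses are not known exactly. Their poses are not given: they have to be found in the camera images.
- mill: Jar mill, fixed to the bench, grey sheet steel, 323 (its x) by 332 (its y). Origin on the bench under the middle of the gap between the covers; x along the rollers, y towards the motor housing (y +94 to +218, top 140 up). Open trough y -109 to +94, rim 129 up, floor 45 up. Two like black rollers, axes 95 up: loose idler at y -45, fixed driven roller at y +45.
- long_cover (a point): Middle of the gap-side edge of the long level cover, on its top face, above the idler's axis (mill x -112, y -45, 130 above the bench). The cover is 4 thick, spans the trough's width and reaches back to x -178; inner face of the end wall under it at x -173.
- short_cover (a point): The same point on the short cover at the other end (mill x +112, y -45, 130 above the bench); it is 4 thick and reaches to x +145, end wall's inner face at x +136. The gap between the two covers is 224 long.
- v_block (a point): On the axle's line in the white nylon V block under the short cover (mill x +118 to +130); its twin is at x -130 to -118. The V is open at the top, flanks at 45 degrees: the axle just lies in it.
- plunger_face (a point): Centre line of the axle on the face of the spring plunger under the long cover (mill x -131.5), a 32 disc. It gives way up to 34 towards -x, 2 N at first, 6 N fully in. Pushing the idler 18 towards -x is the least, 24 comfortable, for its far end to rise past the short cover.
- idler: Loose idler roller, 0.35 to 0.65 kg: black rubber body 36 diameter, 170 long, steel axle 12 diameter, 260 long (45 out at each end). Origin at its centre, x axis along it (as the mill's x; it may roll about x). Starts level at mill x 0, y -45, z 95, each axle end 18 under a cover. Room for fingers: 46 to the side wall, 54 to the driven roller, 32 below.
- idler_far (a point): Tip of the idler's axle at its +x end, on the axis (under the short cover at the start).
- idler_near (a point): Tip of the idler's axle at its -x end, on the axis (against the spring plunger, under the long cover, at the start).
- timer_grip (a point): Point on the axis of the timer dial at the height to grip, 169 above the bench: a black bar grip 42 long, 11 wide, its top 10 above this point, standing 32 tall on a round skirt 48 diameter whose top is 22 below this point (7 above the motor housing).
- timer (a joint): Angle of the run timer in rad: 0 at its zero stop, where the bar lies along the mill's x axis with its white mark towards the long zero tick on the +x side; it grows clockwise seen from above (to 4.6), so it is turned back to zero counterclockwise. Friction about 0.04 Nm, it stays where it is left.
- jar_a: Bystander: white porcelain mill jar 132 diameter, 178 tall with its steel clamp bar, standing on the bench; origin under its centre.
- jar_b: Bystander: a second jar like jar_a.
- spare_roller: Bystander: a spare roller like the idler, lying on the bare bench well away from the mill; origin at its centre.
- bowl: Bystander: terracotta bowl 150 diameter, 60 tall; origin under its centre.
- sieve: Bystander: round wooden sieve frame 130 diameter, 50 tall; origin under its centre.
- rib_tool: Bystander: small wooden modelling tool 145 long, 12 thick, lying on the bench; origin at its underside.
- media_cup: Bystander: small white cup 56 diameter, 50 tall, standing on the motor housing near mill x = +85, y = +165; origin under its centre.

How it is judged:
On the way, in this order (a step that is already met when the one before it is completed fails the run):
1. the timer is at its zero stop while the roller still lies in its V blocks (value of joint timer below 0.06 rad and distance of idler from where it was at the start of the episode below 0.012 m), for 0.2 s.
2. the roller stands slantwise in the gap: its far end up past the covers, its near end still below them (height (world z) of idler_far above 0.14 m and height (world z) of idler_near below 0.125 m), for 0.1 s.
At the end, for the whole second after the job is handed in: The timer is at zero (within 0.06 rad); the idler roller hangs still in the gripper (under 3 cm/s), both axle tips at least 35 mm above the covers' tops (165 mm above the bench), touching neither the mill nor a jar (value of joint timer below 0.06 rad and height (world z) of each of idler_far, idler_near above 0.165 m and contact force between the fingers and idler above 3 N and linear speed of idler below 0.03 m/s and angular speed of idler below 0.2 rad/s and contact force between idler and mill below 0.1 N and contact force between idler and jar_a below 0.1 N and contact force between idler and jar_b below 0.1 N); the arm keeps its last pose, push and grip.
It fails at once if any of the jars, spare roller, bowl, sieve, wooden tool or cup is moved by more than 3 cm (distance of any of jar_a, jar_b, spare_roller, bowl, sieve, rib_tool, media_cup from where it was at the start of the episode above 0.03 m).
It also fails if it takes over 51 s, if anything falls off the work surface, if the arm or the gripper's body presses on something with over 40 N, if the wrist force passes 120 N, or if a joint passes its speed limit or range.

### The arm

A 6-joint arm with a two-finger parallel gripper is mounted at the origin on the work surface. World frame = base frame: x ahead of the robot, y to its left, z up, the work surface at z = 0. Lengths are in m, angles in rad, forces in N, time in s.
With the tool pointing down it reaches from about 0.35 to 0.85 m from the base axis. Payload 8.1 kg.
Tool frame: the origin (TCP) lies at the very end of the fingers, on their centre line; the grasp point (between the pads) lies 19 mm behind it; z points along the fingers, y is the line along which they close (so a half turn about z gives the same grasp; the last joint's range is limited). The gripper opens to 93 mm and grips with 3 to 60 N. Pads are 15 mm wide; open, the fingers measure 128 mm over their backs; the gripper's body (75 mm by 188 mm) begins 65 mm behind the grasp point.
Start: joints at [1.25, 0.13, 1.488, -0, 1.523, -0.085], TCP at [0.14, 0.583, 0.179] pointing down, gripper open.
Joint ranges: [-2.96, 2.96], [-0.89, 2.26], [0.02, 2.5], [-1.34, 4.48], [0, 2.73], [-2.66, 2.66]. Speed limits (rad/s): [2.39, 2.39, 2.79, 3.14, 3.14, 3.14].

### API

Orientations are given as a rotation vector (axis times angle).
In Python, from plant import robot gives the robot as it stands. The module is installed in compiled form; this text tells all that it offers.
- The arm moves only by the tool play_rows, never from a script. Its argument "increments" is text: rows parted by semicolons, each of 5 numbers parted by spaces: the shift along the tool's x, y, z in mm, then the turn about the tool's z in degrees, then the closure, from -1 (fully open) to 1 (shut). In form: dx dy dz yaw claw; .... A call has 1 to 20 rows; each row is the pose to reach, as a shift and turn from the pose commanded when the call began, along the tool's axes at that moment; what a row does not reach only later rows make up. A row lasts 1/10 s, in which the tool goes at most 50 mm and 8.59 degrees, less where a joint would pass 70% of its speed; a pose out of reach is approached as far as the arm can. A call with a gripper value outside its range is refused whole. The fingers move at their own pace and stop on an object; "force" is the grip in N (left out, the last holds). Time passes only in rows, so rows that repeat a pose let the fingers close. It gives the time, the measured TCP pose, the force, the opening and the grip force at its end, in the units of the state.
- robot.read_state(): the state, without advancing time (a new reading comes with each control period).
- robot.read_camera(name): name is "scene" or "top"; returns the picture (480x640x3 uint8, blue, green, red); there is no depth.
- robot.calibration(name): a dict with "vertical_fov" (degrees; the focal length in pixels is half the picture's height over the tangent of half this angle, whatever the lens; pixels are square), "cx", "cy" (the principal point, pixels), "rvec" (rotation vector, rad) and "tvec" (3), from world to camera coordinates, as OpenCV has them. Camera axes: x right, y down, z forward; pixel columns grow to the right and rows downward; lengths in m; the calibration is good to about 2 mm. A picture is of the moment at which its call begins. calibration takes no time and is no camera call.
- robot.close_job(): hands the job in; it is judged then, once.
Trained networks look in the newest picture that a camera, given by its name, has taken for a name from the list of things; names that differ only in an ending like _2 or _b are one class to them, and where a whole thing is asked for, a point or a joint stands for the part that bears it (a point fixed in the world has none). Each returns a list of dicts, best first, with "conf" (0 to 1); they miss things now and then, are a little off and sometimes report something else, mostly with a low value. They report only what shows in the picture. A call takes as long as a camera call.
- robot.recognise(camera, query): "centre" ([x, y, z] in m, in world coordinates, good to about 4 mm: the middle of the surface that is visible of it).
- robot.regions_of(camera, query): "pixels" (480x640 bool, what is visible of it).
- robot.landmark_of(camera, query): "centre" ([x, y, z] in m, in world coordinates, good to about 4 mm: a listed point, or the origin of a listed thing).
The state is a dict: "t": time; "q": joint angles; "dq": joint speeds; "joint_torque": joint torques, N m; "tool_pos": TCP position; "orientation": TCP orientation; "force": force on the tool from outside, world axes, zero at the start; "wrist_torque": the same for the moment, N m; "opening": finger opening in m; "gripper_force": force on a finger pad.
Only numpy, scipy, OpenCV 4.12 (cv2) and the standard library are available. Lean on these libraries where they do the work, as an engineer would, in place of code of your own. Each camera call takes 0.05 s, during which the arm holds its last target. There are 200 camera calls.

## Working session

There is one attempt and no reset: what is moved stays moved. The work goes in short steps, Python scripts to look and compute and a tool call to move; the robot and the scene stay as the last step left them, time stands still between calls to the robot, and variables do not carry over. Pictures are saved under pics/ and viewed, at most 10 in all, crops included, and the job is handed in when it is done.

Besides the shell and the picture viewer there is one more tool, called as name(argument=value, ...) on one line, values as JSON. play_rows: Moves the arm, as the interface text tells. Its arguments: {"type":"object","properties":{"increments":{"type":"string"},"force":{"type":"number"}},"required":["increments"]}

```bash
mkdir -p pics; cat > h.py <<'E'
import numpy as np, cv2
from plant import robot
from scipy.spatial.transform import Rotation as R
def cam(n):
    c=robot.calibration(n); f=240/np.tan(np.radians(c["vertical_fov"])/2)
    K=np.array([[f,0,c["cx"]],[0,f,c["cy"]],[0,0,1]]); return K,np.array(c["rvec"],float),np.array(c["tvec"],float)
def proj(n,P):
    K,r,t=cam(n); return cv2.projectPoints(np.array(P,float).reshape(-1,1,3),r,t,K,None)[0].reshape(-1,2)
def unproj(n,uv,z):
    K,r,t=cam(n); M=R.from_rotvec(r.ravel()).as_matrix(); t=t.ravel(); c=-M.T@t
    d=M.T@np.linalg.inv(K)@np.array([uv[0],uv[1],1.]); return c+d*(z-c[2])/d[2]
E
python3 - <<'E'
from h import *
for n in ("top","scene"):
    cv2.imwrite(f"pics/{n}0.png",robot.read_camera(n))
    for q in ["mill","long_cover","short_cover","idler","timer_grip","jar_a","spare_roller","bowl","sieve","rib_tool","media_cup"]:
        print(n,q,[(np.round(d["centre"],3).tolist(),round(d["conf"],2)) for d in robot.landmark_of(n,q)[:3]])
s=robot.read_state(); print(s["t"],s["tool_pos"],s["orientation"],s["opening"])
E
```

```text
top mill [([0.573, -0.009, -0.004], 0.78), ([0.416, -0.407, 0.002], 0.64)]
top long_cover [([0.455, -0.052, 0.13], 0.74)]
top short_cover [([0.683, -0.056, 0.128], 0.59)]
top idler []
top timer_grip [([0.52, 0.155, 0.17], 0.74)]
top jar_a [([0.716, 0.346, -0.001], 0.8), ([0.478, 0.416, 0.001], 0.69)]
top spare_roller [([0.596, -0.522, 0.02], 0.68)]
top bowl [([0.629, 0.52, 0.004], 0.69)]
top sieve [([0.681, -0.374, 0.001], 0.64)]
top rib_tool [([0.416, -0.408, 0.001], 0.7)]
top media_cup [([0.673, 0.15, 0.143], 0.54)]
scene mill [([0.572, -0.01, 0.002], 0.58)]
scene long_cover [([0.602, -0.521, 0.026], 0.68), ([0.461, -0.053, 0.131], 0.59)]
scene short_cover [([0.676, -0.061, 0.137], 0.74)]
scene idler [([0.569, -0.055, 0.095], 0.77), ([0.716, 0.345, -0.001], 0.25)]
scene timer_grip [([0.572, -0.01, 0.002], 0.57), ([0.44, -0.049, 0.091], 0.55), ([0.522, 0.151, 0.167], 0.49)]
scene jar_a [([0.713, 0.348, -0.001], 0.92), ([0.479, 0.415, 0.002], 0.9)]
scene spare_roller [([0.601, -0.522, 0.021], 0.69)]
scene bowl [([0.63, 0.52, -0.0], 0.77), ([0.674, 0.15, 0.14], 0.28)]
scene sieve [([0.682, -0.373, -0.004], 0.74)]
scene rib_tool [([0.409, -0.409, -0.001], 0.84)]
scene media_cup [([0.679, 0.151, 0.141], 0.62)]
1.2 [0.14016935 0.58339633 0.1787557 ] [3.69574534e-01 3.11975003e+00 6.04415594e-06] 0.0929813045973179
```

View pics/top0.png

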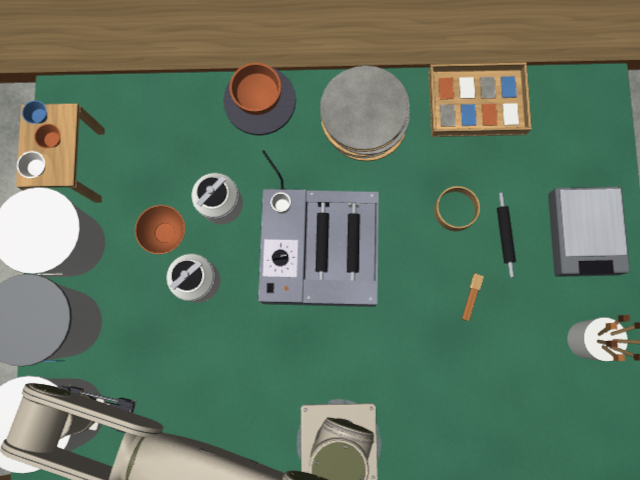

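View pics/scene0.png

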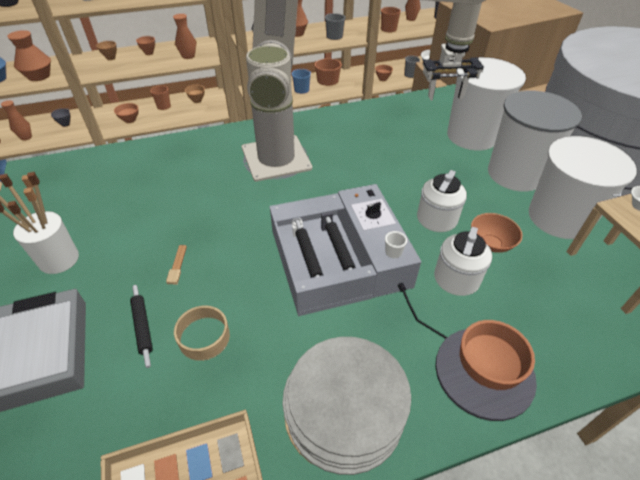

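The top view shows the mill at about (320,248) with its x axis close to image-up. The dial is at (280,258), the cup at (281,202), and the idler is the right-hand roller at (353,242). The scene view agrees, with the dial at (374,210). I'll zoom in on the dial and get the mill's yaw.

```bash
python3 - <<'E'
from h import *
a=robot.read_camera("top"); b=robot.read_camera("scene")
A=cv2.resize(a[230:285,250:310],None,fx=8,fy=8,interpolation=cv2.INTER_CUBIC)[:440]
B=cv2.resize(b[185:240,345:385],None,fx=8,fy=8,interpolation=cv2.INTER_CUBIC)[:440]
cv2.imwrite("pics/c.png",np.hstack([A,B]))
for n in("top","scene"):
  for q in("timer_grip","idler","long_cover","short_cover"):
    print(n,q,[(np.round(d["centre"],4).tolist(),round(d["conf"],2)) for d in robot.landmark_of(n,q)[:2]])
# mill yaw: top rim edges from mask at corners
m=robot.regions_of("top","mill")[0]["pixels"].astype(np.uint8)
c=max(cv2.findContours(m,0,2)[0],key=cv2.contourArea); r=cv2.minAreaRect(c); print(r)
print(proj("top",[[.521,.153,.169]]),proj("scene",[[.521,.153,.169]]))
# idler axis
for n in("top",):
  for d in robot.regions_of(n,"idler")[:2]:
    ys,xs=np.nonzero(d["pixels"]); P=np.array([unproj(n,(x,y),.10)[:2] for x,y in zip(xs,ys)])
    w,v=np.linalg.eigh(np.cov(P.T)); print(n,d["conf"],P.mean(0),v[:,1],len(xs))
E
```

```text
top timer_grip [([0.5211, 0.1586, 0.1728], 0.76)]
top idler [([0.5675, -0.049, 0.0966], 0.77)]
top long_cover [([0.4563, -0.0486, 0.1282], 0.59)]
top short_cover [([0.6826, -0.0576, 0.1302], 0.58), ([0.453, -0.048, 0.1289], 0.52)]
scene timer_grip [([0.5251, 0.1519, 0.169], 0.82)]
scene idler [([0.5693, -0.0558, 0.0985], 0.92)]
scene long_cover [([0.4607, -0.0489, 0.1299], 0.67)]
scene short_cover [([0.6756, -0.059, 0.1349], 0.91)]
((319.3878173828125, 229.16061401367188), (118.45027923583984, 153.87669372558594), 1.2453641891479492)
[[279.15027413 257.81743897]] [[372.81912352 205.33212994]]
top 0.64 [ 0.57254594 -0.05504531] [-0.9989784   0.04519022] 818Traceback (most recent call last):
  File "<stdin>", line 16, in <module>
  File "h.py", line 10, in unproj
    K,r,t=cam(n); M=R.from_rotvec(r.ravel()).as_matrix(); t=t.ravel(); c=-M.T@t
          ~~~^^^
  File "h.py", line 5, in cam
    c=robot.calibration(n); f=240/np.tan(np.radians(c["vertical_fov"])/2)
ValueError: time passes only in moves, steps and waits
```

View pics/c.png

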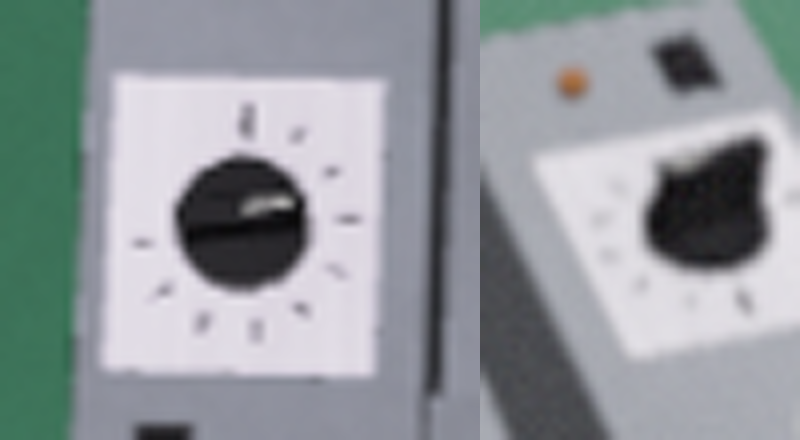

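The zero tick points image-up (+x). The dial's white mark points right and slightly up, so the timer reads about 80° (1.4 rad). The mill's yaw is about -2.4°. I'm moving above the dial with the jaws square to the bar.

play_rows(increments="0 0 -45 0 -1; 0 0 -90 0 -1; -35 -24 -120 8 -1; -75 -52 -120 16 -1; -115 -80 -120 24 -1; -155 -108 -120 32 -1; -195 -136 -120 40 -1; -235 -164 -120 48 -1; -275 -192 -120 56 -1; -315 -220 -120 64 -1; -355 -247 -120 68 -1; -395 -275 -120 68 -1; -435 -303 -110 68 -1; -472 -328 -90 68 -1; -472 -328 -70 68 -1; -472 -328 -70 68 -1; -472 -328 -70 68 -1", force=20)

```text
t: 3.5
tool_pos: [0.522, 0.1544, 0.2489]
orientation: [-2.05, -2.379, 0.001]
force: [-0.6, 0.1, 0.2]
opening: 0.0928
gripper_force: 0.0
```

```bash
python3 - <<'E'
from h import *
s=robot.read_state(); print(s["t"],s["tool_pos"],R.from_rotvec(s["orientation"]).as_matrix().round(3).tolist(),s["q"].round(2) if hasattr(s["q"],'round') else s["q"])
print(unproj("top",(280.0,257.3),.147),unproj("top",(280.0,257.3),.15))
for q in("long_cover","short_cover","idler"): 
  d=robot.recognise  # noqa
robot.read_camera("scene")
print([ (np.round(d["centre"],4),d["conf"]) for d in robot.landmark_of("scene","timer_grip")[:2]])
E
```

```text
3.5 [0.52198759 0.1544219  0.24885001] [[-0.148, 0.989, -0.001], [0.989, 0.148, 0.0], [0.0, -0.001, -1.0]] [ 0.19 -0.04  1.54  0.    1.65  0.05]
[0.52568052 0.15277564 0.147     ] [0.52523244 0.15248495 0.15      ]
[(array([6.310e-01, 5.202e-01, 2.000e-04]), 0.68), (array([ 0.5674, -0.0556,  0.0956]), 0.67)]
```

play_rows(increments="-1.5 1.5 40 0 -1; -1.5 1.5 75 0 -1; -1.5 1.5 96 0 -1; -1.5 1.5 96 0 -1; -1.5 1.5 96 0 1; -1.5 1.5 96 0 1; -1.5 1.5 96 0 1; -1.5 1.5 96 0 1; -1.5 1.5 96 0 1; -1.5 1.5 96 0 1", force=20)

```text
t: 4.6
tool_pos: [0.5243, 0.1529, 0.153]
orientation: [2.051, 2.38, 0.0]
force: [-0.1, 0.6, 0.6]
opening: 0.0494
gripper_force: 0.0
```

play_rows(increments="0 0 0 0 1; 0 0 0 0 1; 0 0 0 0 1; 0 0 0 0 1; 0 0 0 0 1; 0 0 0 0 1; 0 0 0 0 1; 0 0 0 0 1; 0 0 0 0 1; 0 0 0 0 1; 0 0 0 0 1")

```text
t: 5.7
tool_pos: [0.5242, 0.1529, 0.1527]
orientation: [-2.051, -2.38, -0.0]
force: [-0.3, -0.1, 0.5]
opening: 0.0003
gripper_force: 0.0
```

The jaws shut on nothing, so I'll look.

```bash
python3 - <<'E'
from h import *
b=robot.read_camera("scene"); a=robot.read_camera("top")
u,v=proj("scene",[[.524,.153,.153]])[0]; print(u,v,proj("top",[[.524,.153,.153]]))
u=int(u);v=int(v)
B=cv2.resize(b[v-50:v+50,u-50:u+50],(400,400),interpolation=cv2.INTER_CUBIC)
x,y=map(int,proj("top",[[.524,.153,.153]])[0])
A=cv2.resize(a[y-50:y+50,x-50:x+50],(400,400),interpolation=cv2.INTER_CUBIC)
cv2.imwrite("pics/d.png",np.hstack([A,B]))
print(robot.read_state()["opening"])
E
```

```text
372.7041450497317 210.21994882293825 [[279.71286622 257.58424873]]
0.00056957800315415
```

View pics/d.png

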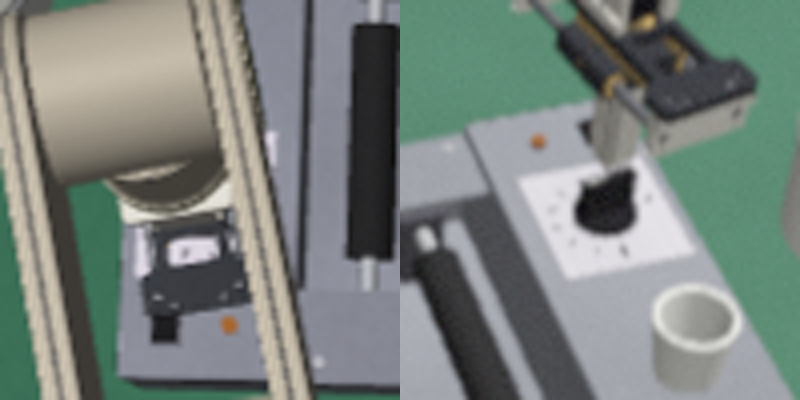

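```bash
python3 - <<'E'
from h import *
robot.read_camera("scene")
for z in(.14,.147): print("skirt",unproj("scene",(374.4,213.7),z))
f=lambda p:((proj("scene",[p])[0]-[322,160])*4+[400,0]).round()
for p in([.524,.153,.147],[.524,.153,.179],[.524,.153,.153],[.504,.153,.153],[.524,.153,.2],[.676,.15,.19]): print(p,f(p))
print(robot.read_state()["tool_pos"])
for q in("timer_grip","timer","media_cup"): print(q,[(d["centre"],d["conf"]) for d in robot.landmark_of("scene",q)[:3]] if q!="timer" else [(d["centre"],d["conf"]) for d in robot.recognise("scene",q)[:3]])
E
```

```text
skirt [0.5263849  0.15853365 0.14      ]
skirt [0.53294287 0.15494195 0.147     ]
[0.524, 0.153, 0.147] [602. 207.]
[0.524, 0.153, 0.179] [606. 173.]
[0.524, 0.153, 0.153] [603. 201.]
[0.504, 0.153, 0.153] [592. 183.]
[0.524, 0.153, 0.2] [609. 151.]
[0.676, 0.15, 0.19] [699. 315.]
[0.52418939 0.15297672 0.15274908]
timer_grip [([0.5244, 0.1514, 0.1698], 0.48)]
timer [([0.5303, 0.156, 0.1602], 0.7), ([0.4292, -0.4124, 0.0106], 0.54)]
media_cup [([0.6749, 0.1472, 0.1437], 0.73), ([0.5693, -0.0524, 0.0934], 0.71)]
```

```bash
python3 - <<'E'
from h import *
b=robot.read_camera("scene"); a=robot.read_camera("top")
for p in([.524,.153,.153],[.524,.153,.24],[.524,.153,.3]): print(p,proj("top",[p]))
B=cv2.resize(b[155:235,335:415],(600,600),interpolation=cv2.INTER_LANCZOS4)
for p in([.524,.153,.147],[.524,.153,.153],[.524,.153,.179],[.524,.153,.237]):
  x,y=(proj("scene",[p])[0]-[335,155])*7.5; cv2.circle(B,(int(x),int(y)),2,(0,0,255),-1)
cv2.imwrite("pics/e.png",B)
E
```

```text
[0.524, 0.153, 0.153] [[279.71286622 257.58424873]]
[0.524, 0.153, 0.24] [[276.4846921  252.81025709]]
[0.524, 0.153, 0.3] [[274.0470343  249.20532204]]
```

View pics/e.png

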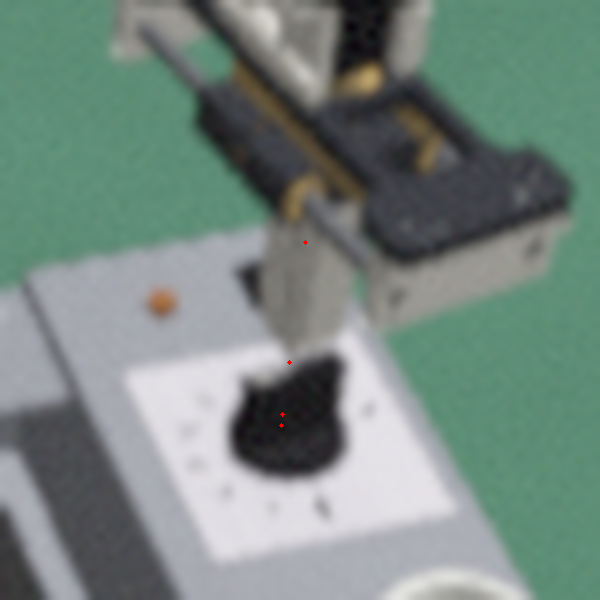

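```bash
python3 - <<'E'
from h import *
b=cv2.imread("pics/scene0.png"); a=cv2.imread("pics/top0.png")
T=np.array([.1402,.5834,.1788]); y=np.array([.2336,.9725,0])
def pan(im,n,x0,y0,w):
  B=cv2.resize(im[y0:y0+w,x0:x0+w],(400,400),interpolation=cv2.INTER_LANCZOS4)
  for s in(-.055,0,.055):
    for z,c in((0,(0,0,255)),(.084,(255,0,0))):
      u=(proj(n,[T+s*y+[0,0,z]])[0]-[x0,y0])*400/w; cv2.circle(B,tuple(u.astype(int).tolist()),3,c,-1)
  return B
cv2.imwrite("pics/f.png",np.hstack([pan(a,"top",60,350,100),pan(b,"scene",400,30,100)]))
E
```

```text
(no output)
```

View pics/f.png

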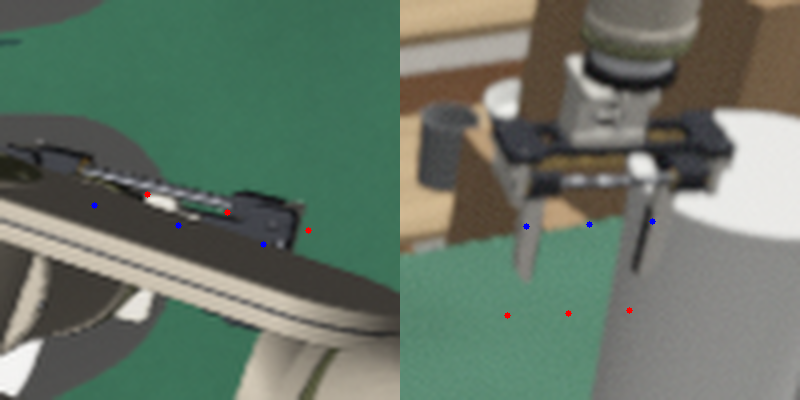

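The overlay shows the whole gripper sitting off from where FK and the calibration put it: at the start pose about 9 px up and 4 px right in the scene view. The dial itself projects correctly. I'll raise the arm and measure the real tip offset by differencing against the first picture.

play_rows(increments="0 0 -40 0 1; 0 0 -60 0 1; 0 0 -60 0 1; 0 0 -60 0 1")

```text
t: 6.5
tool_pos: [0.5245, 0.153, 0.2129]
orientation: [2.051, 2.379, 0.001]
force: [0.1, 0.3, -0.8]
opening: 0.0004
gripper_force: 0.0
```

```bash
python3 - <<'E'
from h import *
b0=cv2.imread("pics/scene0.png"); b=robot.read_camera("scene"); a0=cv2.imread("pics/top0.png"); a=robot.read_camera("top")
cv2.imwrite("pics/raw_s1.png",b); cv2.imwrite("pics/raw_t1.png",a)
s=robot.read_state(); T=s["tool_pos"]; print(s["t"],T,s["force"])
print("pred tip",proj("scene",[T,T+[.017,0,0],T+[0,0,.084]]))
m=(cv2.absdiff(b,b0).max(2)>30).astype(np.uint8); m=cv2.medianBlur(m,3)
for v in range(150,225,3):
    us=np.nonzero(m[v,330:430])[0]+330
    print(v,us.min() if len(us) else None,us.max() if len(us) else None,len(us))
B=cv2.resize(b[130:230,320:420],(400,400),interpolation=cv2.INTER_LANCZOS4)
x,y=map(int,proj("top",[T])[0]); A=cv2.resize(a[y-50:y+50,x-50:x+50],(400,400),interpolation=cv2.INTER_LANCZOS4)
for p,c in((T,(0,0,255)),(T+[0,0,.084],(255,0,0))):
  q=(proj("scene",[p])[0]-[320,130])*4; cv2.circle(B,tuple(q.astype(int).tolist()),3,c,-1)
for sx in(-.094,.094):
  for sy in (-.037,.037):
    yv=np.array([.989,.148,0]);xv=np.array([-.148,.989,0]); q=(proj("top",[T+[0,0,.1]+sx*yv+sy*xv])[0]-[x-50,y-50])*4; cv2.circle(A,tuple(q.astype(int).tolist()),3,(0,0,255),-1)
cv2.imwrite("pics/g.png",np.hstack([A,B]))
E
```

```text
6.6 [0.52342442 0.15278742 0.21126936] [-0.21166423 -0.94215853 -0.02849492]
pred tip [[374.57334233 194.4329575 ]
 [377.09486023 198.39407128]
 [377.74960061 169.79092279]]
150 363 400 38
153 363 403 41
156 365 412 48
159 368 414 47
162 371 414 44
165 373 413 41
168 380 412 31
171 379 411 31
174 379 405 24
177 374 396 19
180 378 388 8
183 378 380 3
186 None None 0
189 None None 0
192 None None 0
195 None None 0
198 None None 0
201 None None 0
204 None None 0
207 None None 0
210 None None 0
213 None None 0
216 None None 0
219 None None 0
222 None None 0
```

View pics/g.png

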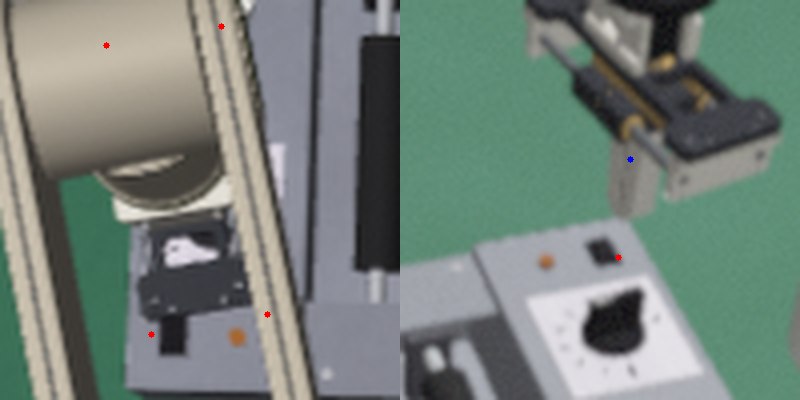

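The dial projects right. The fingertips sit about 40 mm higher than the reported TCP: the tip is at px (378,181) against a predicted (374.6,194.4), and the top view agrees. They closed above the bar, so I'll reopen and go about 40 mm lower.

play_rows(increments="0 0 0 0 -1; 0 0 0 0 -1; 0 0 0 0 -1; 0 0 0 0 -1; 0 0 0 0 -1; 0 0 0 0 -0.3; 0 0 40 0 -0.3; 0 0 70 0 -0.3; 0 0 85 0 -0.3; 0 0 95 0 -0.3; 0 0 95 0 -0.3")

```text
t: 7.7
tool_pos: [0.5237, 0.1528, 0.117]
orientation: [-2.05, -2.379, 0.002]
force: [0.4, -0.0, 0.3]
opening: 0.0605
gripper_force: 0.0
```

play_rows(increments="0 0 0 0 1; 0 0 0 0 1; 0 0 0 0 1; 0 0 0 0 1; 0 0 0 0 1; 0 0 0 0 1; 0 0 0 0 1; 0 0 0 0 1; 0 0 0 0 1; 0 0 0 0 1; 0 0 0 0 1", force=15)

```text
t: 8.8
tool_pos: [0.524, 0.1529, 0.1178]
orientation: [-2.051, -2.38, 0.001]
force: [-2.8, -0.9, 3.4]
opening: 0.0108
gripper_force: 14.9
```

```bash
python3 - <<'E'
from h import *
s=robot.read_state(); print(s["opening"],s["gripper_force"],s["force"],s["wrist_torque"])
E
```

```text
0.010849967399961814 14.914145171642303 [-2.77634264 -0.94043772  3.38573633] [-0.24206296  0.62349709  0.0117076 ]
```

The bar is gripped (10.8 mm). Now turning counterclockwise.

play_rows(increments="0 0 0 -8 1; 0 0 0 -16 1; 0 0 0 -24 1; 0 0 0 -32 1; 0 0 0 -40 1; 0 0 0 -48 1; 0 0 0 -56 1; 0 0 0 -64 1; 0 0 0 -71 1; 0 0 0 -75 1; 0 0 0 -75 1")

```text
t: 9.9
tool_pos: [0.5244, 0.1533, 0.1178]
orientation: [0.176, 3.136, 0.001]
force: [-0.2, 1.4, 1.2]
opening: 0.0108
gripper_force: 15.0
```

```bash
python3 - <<'E'
from h import *
s=robot.read_state(); print(s["t"],s["opening"],s["gripper_force"],s["force"],s["wrist_torque"]); M=R.from_rotvec(s["orientation"]).as_matrix();print(np.degrees(np.arctan2(M[1,1],M[0,1])))
E
```

```text
9.9 0.010793477720802037 14.955353289842606 [-0.22519087  1.38217555  1.24974855] [0.25615406 0.10644103 0.0570947 ]
83.56097662237708
```

play_rows(increments="0 0 0 -3 1; 0 0 0 -4.5 1; 0 0 0 -6 1; 0 0 0 -6 1")

```text
t: 10.3
tool_pos: [0.5244, 0.1533, 0.1178]
orientation: [0.014, 3.141, 0.001]
force: [1.0, 3.7, 1.3]
opening: 0.0113
gripper_force: 15.1
```

```bash
python3 - <<'E'
from h import *
s=robot.read_state(); print(s["t"],s["opening"],s["gripper_force"],s["force"],s["wrist_torque"]); M=R.from_rotvec(s["orientation"]).as_matrix();print(np.degrees(np.arctan2(M[1,1],M[0,1])),s["q"])
b=robot.read_camera("scene");cv2.imwrite("pics/raw_s2.png",b)
E
```

```text
10.3 0.011310142637830879 15.059098899364471 [0.97492194 3.693599   1.2764839 ] [ 0.56709752 -0.09338113 -0.1626972 ]
89.47533070317279 [ 1.90232200e-01  2.16061036e-02  1.71474465e+00  5.44447400e-04
  1.40468124e+00 -1.37149665e+00]
```

The twist torque reversed and the jaws wedged slightly, so the dial is at its stop. I'll release, lift and go above the idler.

play_rows(increments="0 0 0 0 -0.3; 0 0 0 0 -0.3; 0 0 0 0 -0.3; 0 0 -10 0 -0.3; 0 0 -50 0 -0.3; 0 0 -90 0 -0.3; -20 -40 -100 1 -0.3; -40 -80 -100 2 -0.3; -58 -125 -100 2 -0.3; -78 -170 -95 2 -0.3; -96 -209 -80 2 -0.3; -96 -209 -60 2 -0.3; -96 -209 -60 2 -0.3")

```text
t: 11.65
tool_pos: [0.6165, -0.0581, 0.1747]
orientation: [-0.073, -3.135, -0.001]
force: [0.6, 0.1, -0.8]
opening: 0.0604
gripper_force: 0.0
```

```bash
python3 - <<'E'
from h import *
b=robot.read_camera("scene"); s=robot.read_state(); T=s["tool_pos"]; print(s["t"],T,s["opening"],R.from_rotvec(s["orientation"]).as_matrix().round(3).tolist())
D=cv2.resize(b[180:240,340:400],(400,400),interpolation=cv2.INTER_LANCZOS4)
B=cv2.resize(b[175:295,270:390],(400,400),interpolation=cv2.INTER_LANCZOS4)
q=(proj("scene",[T+[0,0,.043]])[0]-[270,175])*400/120; cv2.circle(B,tuple(q.astype(int).tolist()),3,(0,0,255),-1)
q=(proj("scene",[[T[0],T[1],.095]])[0]-[270,175])*400/120; cv2.circle(B,tuple(q.astype(int).tolist()),3,(255,0,0),-1)
cv2.imwrite("pics/h.png",np.hstack([D,B]))
print([(d["centre"],d["conf"]) for d in robot.landmark_of("scene","idler")[:2]])
E
```

```text
11.7 [ 0.61712173 -0.05710549  0.17653338] 0.06042414655045096 [[-0.999, 0.045, -0.003], [0.045, 0.999, 0.001], [0.003, 0.001, -1.0]]
[([0.5699, -0.0527, 0.0946], 0.72)]
```

View pics/h.png

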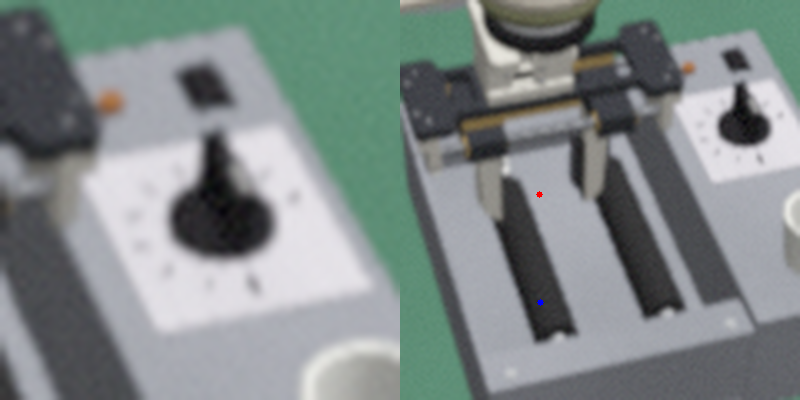

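The dial bar now lies along x with its white mark on the +x side, at crop (240,180) against the tick at (253,285). The fingers straddle the idler. Descending.

play_rows(increments="0 2 40 0 -0.3; 0 2 80 0 -0.3; 0 2 110 0 -0.3; 0 2 128 0 -0.3; 0 2 140 0 -0.3; 0 2 140 0 -0.3; 0 2 140 0 -0.3", force=12)

```text
t: 12.45
tool_pos: [0.6196, -0.0546, 0.0396]
orientation: [0.067, 3.139, -0.001]
force: [0.3, -0.6, -0.9]
opening: 0.0605
gripper_force: 0.0
```

play_rows(increments="0 0 3 0 0.6; 0 0 3 0 0.6; 0 0 3 0 0.6; 0 0 3 0 0.6; 0 0 3 0 0.6; 0 0 3 0 0.6; 0 0 3 0 0.6", force=12)

```text
t: 13.15
tool_pos: [0.6188, -0.0559, 0.0353]
orientation: [0.07, 3.14, -0.002]
force: [-1.0, -4.7, 2.8]
opening: 0.0359
gripper_force: 12.0
```

Holding 35.9 mm, which is the roller's diameter. Pushing it 23 mm against the plunger.

play_rows(increments="4 -1 0 0 0.8; 8 -1 0 0 0.8; 12 -1 0 0 0.8; 16 -1 0 0 0.8; 20 -1 0 0 0.8; 23 -1 0 0 0.8; 23 -1 0 0 0.8; 23 -1 0 0 0.8", force=22)

```text
t: 13.95
tool_pos: [0.5959, -0.0544, 0.0347]
orientation: [0.068, 3.139, 0.001]
force: [4.2, -0.3, -2.4]
opening: 0.0357
gripper_force: 22.0
```

```bash
python3 - <<'E'
from h import *
robot.read_camera("scene");s=robot.read_state(); print(s["t"],s["tool_pos"],s["force"],s["opening"],s["gripper_force"])
for n in("scene","top"):
  if n=="top": robot.read_camera("top")
  for q in("idler","idler_far"): print(n,q,[(d["centre"],d["conf"]) for d in robot.landmark_of(n,q)[:2]])
E
```

```text
14.0 [ 0.59591777 -0.05442822  0.0346611 ] [ 5.26663495 -0.38516182 -2.44947825] 0.034919983086803684 22.00606942176819
scene idler [([0.5458, -0.0529, 0.0938], 0.66)]
scene idler_far [([0.6749, -0.0579, 0.0957], 0.89)]
top idler [([0.5476, -0.0532, 0.099], 0.7)]
top idler_far [([0.5491, -0.052, 0.1002], 0.7)]
```

The idler moved 23 mm: the far tip is at x≈0.675 and the cover edge at about 0.682. Now lifting with a light grip so it can pivot in the pads.

play_rows(increments="0 0 -5 0 0.8; 0 0 -10 0 0.8; 0 0 -15 0 0.8; 0 0 -20 0 0.8; 0 0 -25 0 0.8; 0 0 -30 0 0.8; 0 0 -35 0 0.8; 0 0 -40 0 0.8; 0 0 -45 0 0.8; 0 0 -48 0 0.8; 0 0 -48 0 0.8", force=14)

```text
t: 15.35
tool_pos: [0.5957, -0.055, 0.0834]
orientation: [0.069, 3.14, -0.0]
force: [4.5, 0.5, -2.7]
opening: 0.0359
gripper_force: 14.0
```

```bash
python3 - <<'E'
from h import *
b=robot.read_camera("scene");s=robot.read_state(); print(s["t"],s["tool_pos"],s["force"],s["opening"],s["gripper_force"])
for q in("idler","idler_far","idler_near"): print(q,[(d["centre"],d["conf"]) for d in robot.landmark_of("scene",q)[:2]])
cv2.imwrite("pics/i.png",cv2.resize(b[160:300,250:400],(600,560),interpolation=cv2.INTER_LANCZOS4))
E
```

```text
15.4 [ 0.59580493 -0.0549329   0.08316134] [ 5.13512406  0.21395545 -2.10847277] 0.03542004432513281 13.999621868133545
idler [([0.5487, -0.0549, 0.1274], 0.8)]
idler_far [([0.6737, -0.0605, 0.1652], 0.73)]
idler_near []
```

View pics/i.png

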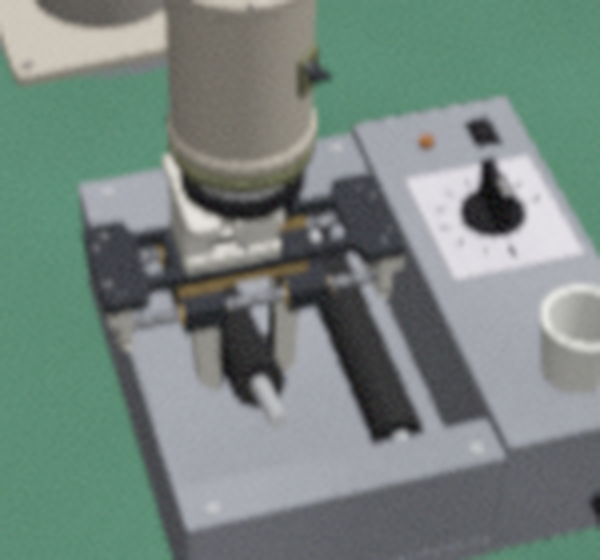

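The scene view shows the roller slanting up at about 17°. Its far tip is at crop (272,412), z≈0.165, free of the short cover. I'll grip hard and draw it along its axis, then lift.

play_rows(increments="0 0 0 0 0.8; 0 0 0 0 0.8; -6 0 -2 0 0.8; -13 0 -4 0 0.8; -20 0 -6 0 0.8; -28 0 -9 0 0.8; -36 0 -11 0 0.8; -44 0 -14 0 0.8; -52 0 -16 0 0.8; -58 0 -19 0 0.8; -58 0 -30 0 0.8; -58 0 -42 0 0.8; -58 0 -55 0 0.8; -58 0 -70 0 0.8; -58 0 -85 0 0.8; -58 0 -100 0 0.8; -58 0 -115 0 0.8; -58 0 -130 0 0.8", force=55)

```text
t: 17.35
tool_pos: [0.6534, -0.0574, 0.2143]
orientation: [0.069, 3.14, -0.0]
force: [-0.5, -0.2, -6.0]
opening: 0.035
gripper_force: 55.0
```

play_rows(increments="0 0 -15 0 0.8; 0 0 -32 0 0.8; 0 0 -50 0 0.8; 0 0 -68 0 0.8; 0 0 -84 0 0.8; 0 0 -96 0 0.8; 0 0 -102 0 0.8; 0 0 -102 0 0.8; 0 0 -102 0 0.8; 0 0 -102 0 0.8; 0 0 -102 0 0.8; 0 0 -102 0 0.8; 0 0 -102 0 0.8; 0 0 -102 0 0.8")

```text
t: 18.75
tool_pos: [0.6533, -0.0574, 0.3147]
orientation: [-0.069, -3.141, -0.0]
force: [0.2, -0.6, -6.0]
opening: 0.0349
gripper_force: 55.0
```

```bash
python3 - <<'E'
from h import *
b=robot.read_camera("scene");s=robot.read_state(); print(s["t"],s["tool_pos"],s["force"],s["opening"],s["gripper_force"],np.abs(s["dq"]).max())
for q in("idler","idler_far","idler_near","timer_grip"): print(q,[(d["centre"],d["conf"]) for d in robot.landmark_of("scene",q)[:2]])
cv2.imwrite("pics/j.png",cv2.resize(b[100:300,230:430],(600,600)))
E
```

```text
18.8 [ 0.65329843 -0.05739855  0.31471546] [ 0.63455114 -0.22534739 -5.07209163] 0.035143659007750384 54.99821662902832 0.001974548395485471
idler [([0.6077, -0.0574, 0.3623], 0.72)]
idler_far [([0.7317, -0.06, 0.3983], 0.61)]
idler_near []
timer_grip [([0.5244, 0.1511, 0.1719], 0.78)]
```

View pics/j.png

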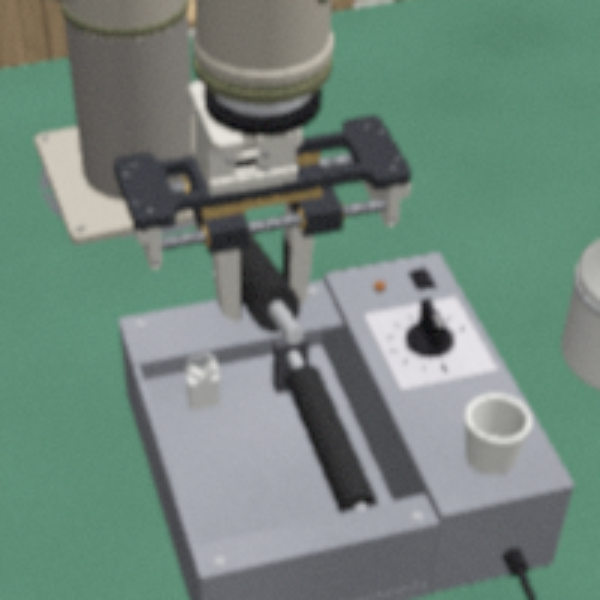

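The roller hangs in the gripper. Its centre is at z≈0.36, so the near tip is at about 0.32. The idler's place is empty, and the dial and cup are undisturbed. Handing in.

```bash
python3 -c "
from plant import robot
print(robot.close_job())"
```

```text
the job is handed in; nothing more can be done
None
```

I handed the job in at about 19 s. The timer is back against its zero stop, and the gripper is holding the idler roller still, with both tips well over 15 cm above the covers. Neither the cup nor anything else on the bench appeared disturbed. The hand-in returned no verdict.

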